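# Open the filter bay of the cap sealer

### The arm

A 6-joint arm with a two-finger parallel gripper is mounted at the origin on the work surface. World frame = base frame: x ahead of the robot, y to its left, z up, the work surface at z = 0. Lengths are in mm, angles in rad, forces in N, time in s.
With the tool pointing down it reaches from about 350 to 875 mm from the base axis. Payload 4.2 kg.
Tool frame: the origin (TCP) lies on the centre line of the jaws, within the pads' length; the fingertips stand 14 mm ahead of it and the grasp point (between the pads) lies 5 mm behind it (tcp_to_tips is the distance from the TCP to the fingertips, in mm); z points along the fingers, y is the direction in which the jaws open and shut (so a half turn about z gives the same grasp; the last joint's range is limited). The gripper opens to 85 mm and grips with 20 to 120 N. Pads are 22 mm wide; open, the fingers measure 114 mm over their backs; the gripper's body (76 mm by 85 mm) begins 54 mm behind the grasp point. The pads swing forward as they close: fully open they stand 13 mm farther back than shut.
Start: joints at [-0.961, 0.385, 0.008, 0, -1.194, -0.259], TCP at [214.795, -586.909, 245.312] pointing down, gripper open.
Joint ranges: [-3.14, 3.14], [-1.21, 2.06], [-1.07, 1.41], [-3.16, 2.05], [-2.99, -0.16], [-3.1, 3.1]. Speed limits (rad/s): [2.79, 2.79, 3.14, 3.14, 3.14, 3.14].

### API

Orientations are given as a unit quaternion [x, y, z, w].
In Python, from bench import read_state, get_image, job_done, tcp_to_tips gives the robot as it stands. The module is installed in compiled form; this text tells all that it offers.
- The arm moves only by the tool play_rows, never from a script. Its argument "targets" is a list of rows, each an object of numbers: "gripper": the gripper's target within -1 to 1 (shut at 1, half-way at 0, fully open at -1); "tx", "ty", "tz": the shift along the tool's x, y, z scaled (see below); "spin": the turn about the tool's z scaled (see below). A call has 1 to 12 rows; each row is the pose to reach, as a shift and turn from the pose commanded when the call began, along the tool's axes at that moment; what a row does not reach only later rows make up. The controller multiplies each number of a shift by 0.25 m and each number of a turn by pi/4 rad. A row lasts 1/8 s, in which the tool goes at most 62.5 mm and 10.7 degrees, less where a joint would pass 70% of its speed; a pose out of reach is approached as far as the arm can. A call with a number of a shift or a turn outside -1 to 1 is refused whole. A call with a gripper value outside its range is refused whole. The fingers move at their own pace and stop on an object; the grip force is fixed at half the most. Time passes only in rows, so rows that repeat a pose let the fingers close. It gives the time, the measured TCP pose, the force and the opening at its end, in the units of the state.
- read_state(): the state, without advancing time (a new reading comes with each control period).
- get_image(name): name is "scene" or "top" or "wrist"; returns a dict with "frame" (384x512x3 uint8, red, green, blue), "depth" (384x512 float32, mm along the optical axis (not along the pixel's ray), 0 where there is no reading), "mtx" (3x3 intrinsics, pixels), "world_to_cam" (4x4, takes a point from world to camera coordinates). Camera axes: x right, y up, looking along -z (the intrinsics and any distortion apply to the point x, -y, -z); pixel columns grow to the right and rows downward; lengths in mm; the calibration is good to about 2 mm. A picture is of the moment at which its call begins.
- job_done(): hands the job in, once; it reports no verdict.
The state is a dict: "clock": time; "joints": joint angles; "joint_vel": joint speeds; "joint_efforts": joint torques, N m; "position": TCP position; "ee_rot": TCP orientation; "contact_force": force on the tool from outside, world axes, zero at the start; "wrist_torque": the same for the moment, N m; "gripper_width": finger opening in mm.
Only numpy, scipy, OpenCV 4.12 (cv2) and the standard library are available. Lean on these libraries where they do the work, as an engineer would, in place of code of your own. Each camera call takes 0.05 s, during which the arm holds its last target.

### The job

The cap sealer's filter needs a look. Press the yellow snap tab in all the way, then push the blue cover off its seat, sliding it along its rails over the tab until the whole filter bay lies open. Do not lift the cover out, do not disturb the jars or the spare filter, and leave the cover lying flat in its rails.

Things in the scene. Friction and masses are not known exactly. Their poses are not given: they have to be found in the camera images.
- unit: Power unit of a cap sealer, a low white box fixed to the bench, 280 (x) by 150 (y) by 60 mm high; origin at the centre of its underside, z up. The cover slides to its own +x. Its aluminium top deck (z = 60 mm) has two dark rails along x from -112 to +115 mm, inner faces at y = +-47, tops 16.5 mm above the deck; their lips reach 4 mm over the cover with 1.5 mm play, so it can only slide.
- bay (a point): Centre of the filter bay at deck height: a 70 by 70 mm opening in the deck, 20 mm deep, green pleated filter inside, hidden by the seated cover; at x = -65, y = 0 in the unit's frame (so x from -100 to -30 mm). It is wholly open once the cover has slid at least 81 mm.
- stop (a point): Middle, at deck height, of the face of the dark stop bar (10 mm high) that crosses the deck between the rails, x = +105, y = 0 in the unit's frame. The cover's front edge reaches it after sliding 125 mm.
- cover: Blue flat filter cover, loose between the rails, 90 (x) by 90 (y) by 12 mm thick (hollow: plate 7 mm, on 5 mm deeper side skirts outside |y| = 36), 0.09 to 0.2 kg; origin at the centre of its underside, z up, x as the unit's. Seated, its origin is at x = -65, y = 0, z = 60 mm in the unit's frame; its front (+x) edge is then 1.5 mm short of the tab, which blocks it. Friction of 0.4 to 3 N resists sliding.
- push_face (a point): Middle of the cover's rear (-x) face, 45 mm behind the cover's origin and 12 mm above the deck. A rib 20 (x) by 64 (y) mm flush with the rear edge makes this face 24 mm high over |y| < 32 mm. Behind the seated cover the deck is flat and free to x = -140 mm of the unit, except two dark corner stops 10 mm high at |y| above 37 mm (x from -117.5 to -111.5).
- tab_top (a point): Centre of the top face of the yellow snap tab, a block 50 (unit's x) by 40 (y) mm in a hole of the deck ahead of the seated cover, at x = +6.5, y = 0 in the unit's frame. Out, its top stands up to 10 mm above the deck (70 mm above the bench), 2 mm below the top of the cover's plate; fully in, it is flush with the deck.
- tab (a joint): Travel of the snap tab straight down, in m: 0 out, 0.010 fully in, flush with the deck (a start may find it up to 0.0015 in). It is held by a stiff catch: it takes about 5 N to press down, has no return spring and stays where it is left. The cover's plate passes over it once it is more than 0.005 in.
- jar_a: Bystander: amber glass jar with a gold cap, 60 mm in diameter, 82 mm high, upright on the bench beside the unit; origin at the centre of its underside.
- jar_b: Bystander: amber glass jar with a gold cap, 60 mm in diameter, 82 mm high, upright on the bench beside the unit; origin at the centre of its underside.
- jar_c: Bystander: amber glass jar with a gold cap, 60 mm in diameter, 82 mm high, upright on the bench beside the unit; origin at the centre of its underside.
- spare: Bystander: spare filter cassette, white with green pleats, 80 by 40 by 20 mm, flat on the bench beside the unit; origin at the centre of its underside, x along its length.
Things that resemble listed ones, but are neither listed nor needed, are in the scene too. Several things have the shape of the cover; the one meant has the colours described above.

How it is judged (in metres and radians):
On the way, in this order (a step that is already met when the one before it is completed fails the run):
1. the tab is pressed in while the cover is still on its seat (value of joint tab above 0.005 m and x of cover in the frame of unit below -0.055 m), for 0.1 s.
2. the cover is pushed off its seat and the bay is open (x of cover in the frame of unit above 0.0155 m), for 0.1 s.
At the end, for the whole second after the job is handed in: The tab is in (over 5 mm, clear of the cover); the cover has slid at least 80.5 mm from its seat, so that the bay is wholly open, and lies at rest, flat (within 0.06 rad and 4 mm) between its rails; the jars and the spare filter stand within 30 mm of where they were and upright (x of cover in the frame of unit between 0.0155 and 0.065 m and y of cover in the frame of unit between -0.005 and 0.005 m and z of cover in the frame of unit between 0.056 and 0.064 m and angle between cover's own z axis and vertical below 0.06 rad and linear speed of cover below 0.01 m/s and value of joint tab above 0.005 m and distance of each of jar_a, jar_b, jar_c, spare from where it was at the start of the episode below 0.03 m and angle between each of jar_a, jar_b, jar_c, spare's own z axis and vertical below 0.15 rad); the robot touches nothing.
It fails at once if the cover is lifted or tipped (z of cover in the frame of unit above 0.066 m or angle between cover's own z axis and vertical above 0.12 rad).
It fails at once if a jar or the spare filter is moved, lifted or tipped (not (distance of each of jar_a, jar_b, jar_c, spare from where it was at the start of the episode below 0.03 m and angle between each of jar_a, jar_b, jar_c, spare's own z axis and vertical below 0.15 rad)).
It also fails if it takes over 38 s, if anything falls off the work surface, if the arm or the gripper's body presses on something with over 40 N, if the wrist force passes 120 N, or if a joint passes its speed limit or range.

## Working session

There is one attempt and no reset: what is moved stays moved. The work goes in short steps, Python scripts to look and compute and a tool call to move; the robot and the scene stay as the last step left them, time stands still between calls to the robot, and variables do not carry over. Pictures are saved under pics/ and viewed, and the job is handed in when it is done.

Besides the shell and the picture viewer there is one more tool, called after "Request:" by a JSON object that holds its "fn" and its "kwargs", one argument or row to a line. play_rows: Moves the arm, as the interface text tells. Its arguments: {"type":"object","properties":{"targets":{"type":"array","items":{"type":"object","properties":{"gripper":{"type":"number"},"tx":{"type":"number","minimum":-1,"maximum":1},"ty":{"type":"number","minimum":-1,"maximum":1},"tz":{"type":"number","minimum":-1,"maximum":1},"spin":{"type":"number","minimum":-1,"maximum":1}}}}},"required":["targets"]}

```bash
mkdir -p pics; cat > h.py <<'E'
import numpy as np, cv2
from bench import *
def snap(n,f):
    d=get_image(n); cv2.imwrite('pics/'+f+'.png',d['frame'][:,:,::-1]); np.savez('pics/'+f+'.npz',**d); return d
def load(f): return dict(np.load('pics/'+f+'.npz'))
def cloud(d):
    K=d['mtx'];z=d['depth'].astype(float);v,u=np.mgrid[:z.shape[0],:z.shape[1]]
    p=np.stack([(u-K[0,2])/K[0,0]*z,-(v-K[1,2])/K[1,1]*z,-z,np.ones_like(z)],-1)
    w=p@np.linalg.inv(d['world_to_cam']).T
    return w[...,:3]
E
python3 - <<'E'
from h import *
for n in ['scene','top','wrist']: snap(n,n+'0')
s=read_state();print(s); print(tcp_to_tips)
E
```

```text
{'clock': 0.15, 'joints': array([-9.61430193e-01,  3.85387433e-01,  6.95272248e-03, -2.92235684e-04,
       -1.19399022e+00, -2.58600343e-01]), 'joint_vel': array([ 0.00045092, -0.00132434,  0.00267369,  0.00194131,  0.00032453,
        0.0007014 ]), 'joint_efforts': array([-5.69558069e-04, -3.92678440e+01,  1.88581163e+01,  4.18858677e+00,
       -3.43400265e-03, -6.91490683e-06]), 'position': array([ 214.62741522, -586.56596452,  244.48227012]), 'ee_rot': array([-1.74432064e-01,  9.84668865e-01,  7.95924517e-04, -2.19171354e-04]), 'contact_force': array([ 0.46459563, -0.55399404, -0.39020437]), 'wrist_torque': array([0.03384215, 0.02107582, 0.01583803]), 'gripper_width': 85.50681237247352}
14.0
```

View pics/scene0.png

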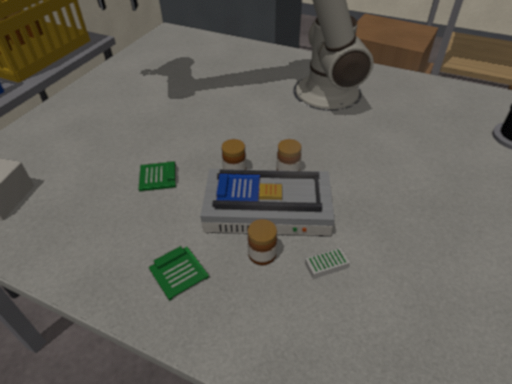

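View pics/top0.png

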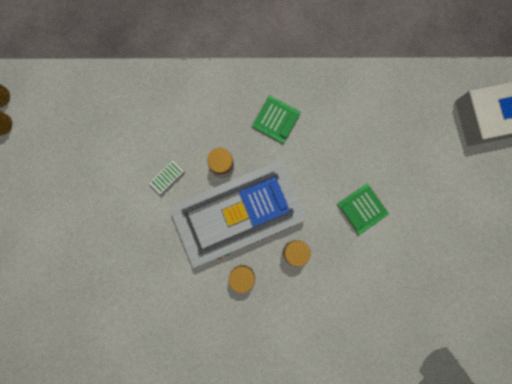

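View pics/wrist0.png

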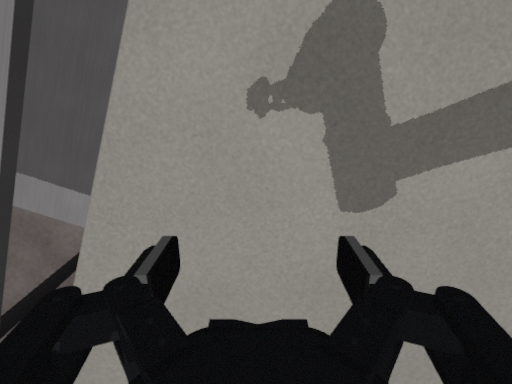

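The top view shows the blue cover at about (264,202), its rib on the right (278,193), and the yellow tab at (235,214). The jars are at (220,161), (241,279) and (297,253), and the spare is at (167,178). Next I'll measure these positions.

```bash
python3 - <<'E'
from h import *
for n in ['top0','scene0']:
    d=load(n);P=cloud(d);hsv=cv2.cvtColor(d['frame'],cv2.COLOR_RGB2HSV)
    print(n,'cam',np.linalg.inv(d['world_to_cam'])[:3,3].round(),(d['depth']>0).mean())
    H,S,V=[hsv[...,i].astype(int) for i in range(3)]
    for nm,m in [('blue',(H>105)&(H<125)&(S>180)),('yel',(H>17)&(H<28)&(S>180)),('gold',(H>10)&(H<=17)&(S>150))]:
        nn,lab,st,c=cv2.connectedComponentsWithStats(m.astype(np.uint8))
        for i in range(1,nn):
            if st[i,4]<40: continue
            k=(lab==i)&(d['depth']>0);p=P[k]
            if len(p)<5: continue
            r=cv2.minAreaRect(p[:,:2].astype(np.float32))
            print(nm,c[i].round(),st[i,4],np.median(p,0).round(1),'zq',np.percentile(p[:,2],[5,50,95]).round(1),[np.round(x,1) for x in r])
    # unit points: heights 55-80
    z=P[...,2]
    m=(z>50)&(z<85)&(d['depth']>0)
    nn,lab,st,c=cv2.connectedComponentsWithStats(m.astype(np.uint8))
    for i in range(1,nn):
        if st[i,4]<150: continue
        p=P[lab==i]; print('comp',c[i].round(),st[i,4],[np.round(x,1) for x in cv2.minAreaRect(p[:,:2].astype(np.float32))])
E
```

```text
top0 cam [ 482.    2. 1107.] 0.9960174560546875
blue [507. 107.] 180 [ 793.6 -585.6   80. ] zq [76.9 80.  83.1] [array([ 791.1, -585.4]), array([43.8, 27.5]), np.float64(8.1)]
yel [ 3. 96.] 100 [843.  604.3  22.7] zq [10.2 22.7 41.8] [array([841.8, 606.1]), array([13.8, 42.4]), np.float64(74.7)]
yel [  4. 123.] 145 [772.5 594.4  28.7] zq [ 9.2 28.7 52.2] [array([772., 599.]), array([14.7, 45.5]), np.float64(70.9)]
yel [235. 214.] 328 [550.   42.8  68.8] zq [65.7 68.8 71.9] [array([550.8,  43.1]), array([37. , 45.5]), np.float64(22.9)]
comp [490. 111.] 2242 [array([ 785.6, -560.5]), array([121. , 105.5]), np.float64(10.9)]
comp [219. 161.] 552 [array([672.2,  77.6]), array([58.7, 56. ]), np.float64(1.6)]
comp [237. 213.] 7994 [array([553.9,  37.8]), array([150.5, 280.5]), np.float64(22.4)]
comp [296. 253.] 564 [array([462. , -93.9]), array([56.5, 57.4]), np.float64(44.4)]
comp [241. 279.] 565 [array([407. ,  29.3]), array([57. , 57.5]), np.float64(89.6)]
scene0 cam [1140.  290.  695.] 0.9957173665364584
blue [234. 186.] 594 [582.  -38.7  72.3] zq [70.1 72.3 84.5] [array([575.3, -25. ]
[... 425 characters left out ...]
.6]), np.float64(59.4)]
gold [233. 158.] 139 [486.3 -81.8  62.3] zq [53.5 62.3 71.1] [array([481.8, -86.4]), array([20.5, 49.1]), np.float64(27.4)]
gold [263. 245.] 175 [697.3  90.5  62.2] zq [53.7 62.2 73.6] [array([691.9,  86.9]), array([20.2, 51.4]), np.float64(27.6)]
comp [320.  80.] 236 [array([ 48.3, -15.4]), array([102.2,  28.3]), np.float64(70.0)]
comp [233. 151.] 516 [array([464. , -93.4]), array([55.4, 59.1]), np.float64(88.3)]
comp [289. 151.] 526 [array([407.6,  29.7]), array([59. , 58.2]), np.float64(57.9)]
comp [  9. 174.] 624 [array([ 753.7, -524.3]), array([105.3,  49.4]), np.float64(43.1)]
comp [268. 200.] 7234 [array([590.8,  52.4]), array([234. , 280.3]), np.float64(22.5)]
```

Request:
{"fn": "play_rows", "kwargs": {
  "targets": [
    {"tx": -1,"ty": 1,"tz": 0,"spin": -1,"gripper": 1},
    {"tx": -1,"ty": 1,"tz": 0,"spin": -1,"gripper": 1},
    {"tx": -1,"ty": 1,"tz": 0,"spin": -1,"gripper": 1},
    {"tx": -1,"ty": 1,"tz": 0,"spin": -1,"gripper": 1},
    {"tx": -1,"ty": 1,"tz": 0,"spin": -1,"gripper": 1},
    {"tx": -1,"ty": 1,"tz": 0,"spin": -1,"gripper": 1},
    {"tx": -1,"ty": 1,"tz": 0,"spin": -1,"gripper": 1},
    {"tx": -1,"ty": 1,"tz": 0,"spin": -1,"gripper": 1}
  ]
}}

```text
clock: 1.15
position: [363.5, -266.3, 245.2]
ee_rot: [-0.538, 0.843, 0.0, -0.0]
contact_force: [0.1, -0.1, 0.5]
gripper_width: 0.0
```

Request:
{"fn": "play_rows", "kwargs": {
  "targets": [
    {"tx": -1,"ty": -0.16,"tz": 0,"spin": -1,"gripper": 1},
    {"tx": -1,"ty": -0.16,"tz": 0,"spin": -1,"gripper": 1},
    {"tx": -1,"ty": -0.16,"tz": 0,"spin": -1,"gripper": 1},
    {"tx": -1,"ty": -0.16,"tz": 0,"spin": -1,"gripper": 1},
    {"tx": -1,"ty": -0.16,"tz": 0,"spin": -1,"gripper": 1},
    {"tx": -1,"ty": -0.16,"tz": 0,"spin": -1,"gripper": 1},
    {"tx": -1,"ty": -0.16,"tz": 0,"spin": -1,"gripper": 1}
  ]
}}

```text
clock: 2.02
position: [504.5, -57.9, 245.2]
ee_rot: [0.819, -0.574, -0.0, 0.0]
contact_force: [0.4, -1.0, -0.5]
gripper_width: 0.4
```

```bash
python3 - <<'E'
from h import *
d=snap('wrist','w1'); print(read_state()['position'])
print(np.linalg.inv(d['world_to_cam']).round(3))
E
```

```text
[504.51091071 -57.8029125  245.36140247]
[[-9.40000e-01  3.25000e-01  1.00000e-01  5.29305e+02]
 [-3.41000e-01 -8.99000e-01 -2.76000e-01 -1.26627e+02]
 [ 0.00000e+00 -2.94000e-01  9.56000e-01  3.72872e+02]
 [ 0.00000e+00  0.00000e+00  0.00000e+00  1.00000e+00]]
```

View pics/w1.png

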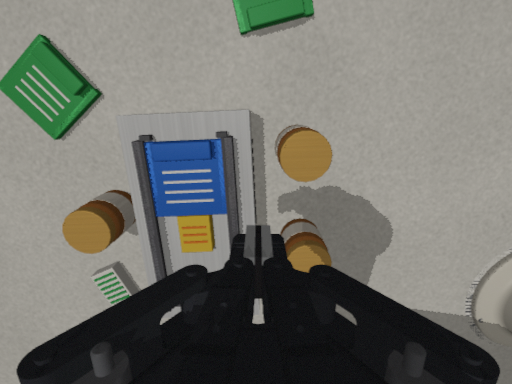

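The wrist view shows the cover at (187,180) with its rib at (183,150), the tab at (196,234), and the unit's rear edge at about (185,112). I'll fit these accurately.

```bash
cat > m.py <<'E'
from h import *
import sys
def meas(n):
    d=load(n);P=cloud(d);hsv=cv2.cvtColor(d['frame'],cv2.COLOR_RGB2HSV)
    H,S,V=[hsv[...,i].astype(int) for i in range(3)]
    for nm,m in [('blue',(H>105)&(H<125)&(S>150)),('yel',(H>17)&(H<30)&(S>200)),]:
        nn,lab,st,c=cv2.connectedComponentsWithStats(m.astype(np.uint8))
        for i in range(1,nn):
            if st[i,4]<150: continue
            k=cv2.morphologyEx((lab==i).astype(np.uint8),cv2.MORPH_CLOSE,np.ones((9,9)))>0
            p=P[k&(d['depth']>0)]
            print(nm,c[i].round(),st[i,4],np.median(p,0).round(1),'zq',np.percentile(p[:,2],[5,25,50,75,95]).round(1))
            for lo,hi in [(66,77),(79,90)]:
                q=p[(p[:,2]>lo)&(p[:,2]<hi)]
                if len(q)>100: print('   z',lo,hi,q[:,2].mean().round(1),[np.round(x,1) for x in cv2.minAreaRect(q[:,:2].astype(np.float32))])
    z=P[...,2]
    m=((z>52)&(z<68)&(d['depth']>0)&(np.mgrid[:384,:512][0]<215)).astype(np.uint8)
    nn,lab,st,c=cv2.connectedComponentsWithStats(m)
    for i in range(1,nn):
        if st[i,4]>800:
            p=P[lab==i];print('comp',c[i].round(),st[i,4],p[:,2].mean().round(1),[np.round(x,1) for x in cv2.minAreaRect(p[:,:2].astype(np.float32))])
meas(sys.argv[1])
E
python3 m.py w1
python3 - <<'E'
from h import *
d=load('w1');P=cloud(d)
# dark rails
z=P[...,2];g=d['frame'].max(2)
# scan column along unit centre: rear edge
for v in range(104,150,2): print(v,P[v,180].round(1),d['frame'][v,180])
for u in range(112,262,4): print(u,P[180,u].round(1),d['frame'][180,u])
E
```

```text
blue [186. 176.] 4742 [579.2 -24.3  71.5] zq [70.1 70.9 71.5 72.4 83.6]
   z 66 77 71.3 [array([579. , -21.6]), array([87.5, 89.2]), np.float64(22.7)]
   z 79 90 83.0 [array([591.5, -53.6]), array([63.6, 20.3]), np.float64(22.6)]
comp [191. 144.] 5602 59.3 [array([583.4, -32. ]), array([150.6, 126.3]), np.float64(22.4)]
104 [ 6.264e+02 -9.320e+01 -4.000e-01] [158 155 148]
106 [ 6.257e+02 -9.080e+01 -2.000e-01] [158 155 148]
108 [625.3 -88.2  -1.3] [160 158 151]
110 [ 6.245e+02 -8.580e+01 -5.000e-01] [162 159 151]
112 [618.8 -85.6  19.2] [137 135 131]
114 [608.1 -88.2  59.4] [150 150 148]
116 [607.5 -86.1  59.6] [150 149 147]
118 [607.2 -83.9  58.5] [151 150 147]
120 [606.6 -81.7  58.4] [150 149 147]
122 [606.2 -79.5  57.8] [151 151 148]
124 [605.4 -77.5  58.7] [151 151 149]
126 [604.7 -75.4  59.2] [151 151 149]
128 [603.8 -73.5  60.7] [152 151 149]
130 [603.6 -71.   58.8] [152 152 150]
132 [603.1 -68.8  58.7] [152 151 150]
134 [602.3 -66.8  59.3] [153 152 150]
136 [601.8 -64.6  59.2] [152 151 149]
138 [601.4 -62.1  58.1] [152 151 149]
140 [600.8 -59.9  58.2] [ 88  94 109]
142 [595.1 
[... 896 characters left out ...]
7 134 153]
192 [573.  -22.5  70.1] [139 147 160]
196 [568.4 -24.6  71.5] [147 150 154]
200 [564.  -26.1  71.5] [164 163 160]
204 [559.7 -27.5  71. ] [178 175 168]
208 [555.3 -29.3  71.4] [178 175 168]
212 [551.  -30.8  71.3] [ 77 102 150]
216 [546.7 -32.2  70.6] [ 39  80 147]
220 [542.3 -33.9  71.1] [ 48 100 175]
224 [537.8 -36.7  75.1] [ 60  79 126]
228 [533.5 -38.4  75.7] [70 68 69]
232 [529.2 -40.2  76.4] [80 80 82]
236 [524.7 -37.   59.9] [92 91 90]
240 [520.1 -38.2  58.5] [150 148 147]
244 [515.6 -40.2  59.6] [148 148 146]
248 [511.1 -41.8  59.6] [150 149 147]
252 [506.4 -42.9  57.4] [129 128 126]
256 [496.7 -29.3  -1.1] [117 115 108]
260 [ 4.914e+02 -3.150e+01 -2.000e-01] [116 113 107]
```

Request:
{"fn": "play_rows", "kwargs": {
  "targets": [
    {"tx": -0.16,"ty": -0.16,"tz": 0.1,"spin": -0.054,"gripper": 1},
    {"tx": -0.32,"ty": -0.316,"tz": 0.25,"spin": -0.054,"gripper": 1},
    {"tx": -0.32,"ty": -0.316,"tz": 0.42,"spin": -0.054,"gripper": 1},
    {"tx": -0.32,"ty": -0.316,"tz": 0.54,"spin": -0.054,"gripper": 1},
    {"tx": -0.32,"ty": -0.316,"tz": 0.58,"spin": -0.054,"gripper": 1},
    {"tx": -0.32,"ty": -0.316,"tz": 0.58,"spin": -0.054,"gripper": 1},
    {"tx": -0.32,"ty": -0.316,"tz": 0.58,"spin": -0.054,"gripper": 1}
  ]
}}

```text
clock: 2.95
position: [552.9, 45.8, 102.0]
ee_rot: [0.831, -0.556, 0.001, -0.001]
contact_force: [-0.1, -0.6, 0.4]
gripper_width: 0.1
```

```bash
python3 - <<'E'
from h import *
d=snap('wrist','w2'); snap('scene','s2'); s=read_state();print(s['position'],s['ee_rot'],s['contact_force'])
a=cv2.imread('pics/s2.png')[130:270,170:370];cv2.imwrite('pics/s2c.png',cv2.resize(a,None,fx=4,fy=4,interpolation=3))
E
```

```text
[552.71721323  45.97945577 101.83642877] [ 0.83151819 -0.55549543  0.00093147 -0.00120737] [-0.33521932  0.80848201 -0.03733107]
```

View pics/w2.png

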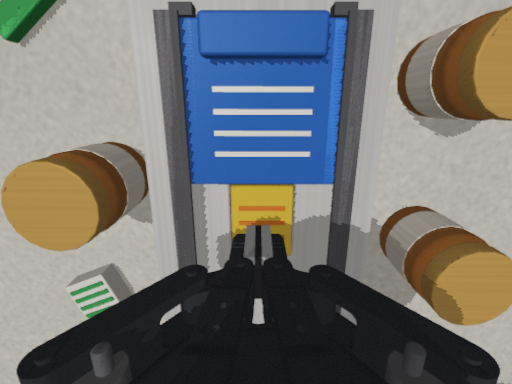

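View pics/s2c.png

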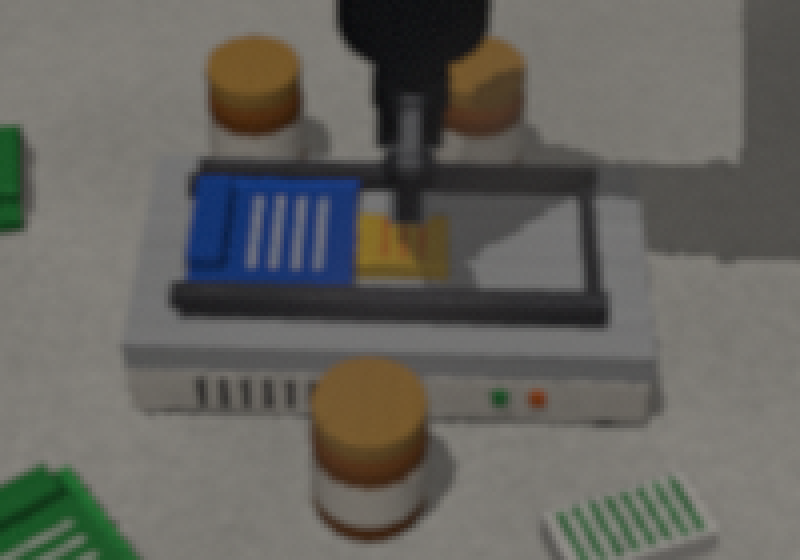

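The fingers are centred over the tab at (262,215) in the wrist picture, clear of the cover and rails. I'll press slowly.

Request:
{"fn": "play_rows", "kwargs": {
  "targets": [
    {"tz": 0.03,"gripper": 1},
    {"tz": 0.05,"gripper": 1},
    {"tz": 0.06,"gripper": 1},
    {"tz": 0.07,"gripper": 1},
    {"tz": 0.08,"gripper": 1},
    {"tz": 0.09,"gripper": 1},
    {"tz": 0.1,"gripper": 1},
    {"tz": 0.1,"gripper": 1},
    {"tz": 0.1,"gripper": 1}
  ]
}}

```text
invalid input
```

Rows probably need every field filled in.

Request:
{"fn": "play_rows", "kwargs": {
  "targets": [
    {"tx": 0,"ty": 0,"spin": 0,"tz": 0.03,"gripper": 1},
    {"tx": 0,"ty": 0,"spin": 0,"tz": 0.05,"gripper": 1},
    {"tx": 0,"ty": 0,"spin": 0,"tz": 0.06,"gripper": 1},
    {"tx": 0,"ty": 0,"spin": 0,"tz": 0.07,"gripper": 1},
    {"tx": 0,"ty": 0,"spin": 0,"tz": 0.08,"gripper": 1},
    {"tx": 0,"ty": 0,"spin": 0,"tz": 0.09,"gripper": 1},
    {"tx": 0,"ty": 0,"spin": 0,"tz": 0.1,"gripper": 1},
    {"tx": 0,"ty": 0,"spin": 0,"tz": 0.1,"gripper": 1},
    {"tx": 0,"ty": 0,"spin": 0,"tz": 0.1,"gripper": 1}
  ]
}}

```text
clock: 4.18
position: [551.9, 46.0, 75.5]
ee_rot: [0.832, -0.555, 0.0, -0.0]
contact_force: [-1.7, -0.3, 4.7]
gripper_width: -0.3
```

Request:
{"fn": "play_rows", "kwargs": {
  "targets": [
    {"tx": 0,"ty": 0,"spin": 0,"tz": 0.003,"gripper": 1},
    {"tx": 0,"ty": 0,"spin": 0,"tz": 0.006,"gripper": 1},
    {"tx": 0,"ty": 0,"spin": 0,"tz": 0.006,"gripper": 1}
  ]
}}

```text
clock: 4.55
position: [551.9, 46.0, 74.1]
ee_rot: [0.832, -0.555, 0.0, 0.0]
contact_force: [-3.0, -0.0, 5.7]
gripper_width: 0.1
```

Request:
{"fn": "play_rows", "kwargs": {
  "targets": [
    {"tx": 0,"ty": 0,"spin": 0,"tz": 0.003,"gripper": 1},
    {"tx": 0,"ty": 0,"spin": 0,"tz": 0.005,"gripper": 1},
    {"tx": 0,"ty": 0,"spin": 0,"tz": 0.005,"gripper": 1}
  ]
}}

```text
clock: 4.92
position: [551.9, 46.0, 74.0]
ee_rot: [0.832, -0.555, 0.0, 0.0]
contact_force: [-5.8, 0.9, 13.3]
gripper_width: -0.0
```

The tab has bottomed out: the force rose to 13 N at tip height 60 mm. Next I lift and move behind the rib, checking before I go down.

Request:
{"fn": "play_rows", "kwargs": {
  "targets": [
    {"tx": 0,"ty": 0,"spin": 0,"tz": -0.1,"gripper": 1},
    {"tx": 0,"ty": 0,"spin": 0,"tz": -0.22,"gripper": 1},
    {"tx": 0.1,"ty": 0.005,"spin": 0,"tz": -0.22,"gripper": 1},
    {"tx": 0.3,"ty": 0.005,"spin": 0,"tz": -0.22,"gripper": 1},
    {"tx": 0.48,"ty": 0.005,"spin": 0,"tz": -0.22,"gripper": 1},
    {"tx": 0.535,"ty": 0.005,"spin": 0,"tz": -0.22,"gripper": 1},
    {"tx": 0.535,"ty": 0.005,"spin": 0,"tz": -0.22,"gripper": 1},
    {"tx": 0.535,"ty": 0.005,"spin": 0,"tz": -0.22,"gripper": 1}
  ]
}}

```text
clock: 5.92
position: [601.6, -77.2, 127.2]
ee_rot: [0.832, -0.555, -0.0, 0.0]
contact_force: [0.2, 0.3, 0.2]
gripper_width: 0.0
```

```bash
python3 - <<'E'
from h import *
snap('scene','s3'); s=read_state();print(s['position'],s['ee_rot'],s['contact_force'])
d=load('s3');P=cloud(d)
hsv=cv2.cvtColor(d['frame'],cv2.COLOR_RGB2HSV)
m=(hsv[...,0]>17)&(hsv[...,0]<30)&(hsv[...,1]>180); m[:,:200]=0
print('tab z',np.median(P[m],0),m.sum())
a=cv2.imread('pics/s3.png')[110:250,170:370];cv2.imwrite('pics/s3c.png',cv2.resize(a,None,fx=4,fy=4,interpolation=3))
E
```

```text
[601.68395704 -76.94113498 127.46600132] [ 8.31990832e-01 -5.54789365e-01 -1.24351564e-04 -1.38580719e-05] [0.86848742 0.36484924 0.09587607]
tab z [549.2447385   21.02842254  59.99081041] 6
```

View pics/s3c.png

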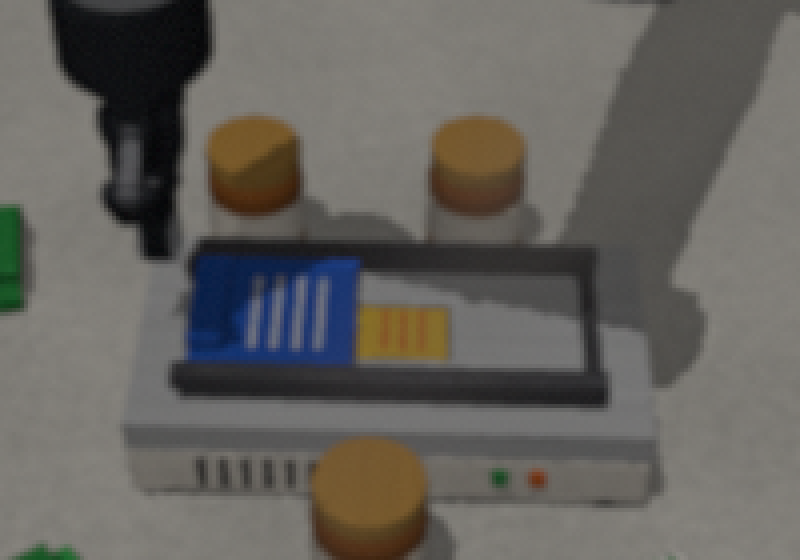

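The tab is flush, with its depth reading at 60.0 mm, and the fingers are just behind the rib. Going down behind the cover.

Request:
{"fn": "play_rows", "kwargs": {
  "targets": [
    {"tx": 0.01,"ty": 0,"spin": 0,"tz": 0.03,"gripper": 1},
    {"tx": 0.01,"ty": 0,"spin": 0,"tz": 0.1,"gripper": 1},
    {"tx": 0.01,"ty": 0,"spin": 0,"tz": 0.15,"gripper": 1},
    {"tx": 0.01,"ty": 0,"spin": 0,"tz": 0.18,"gripper": 1},
    {"tx": 0.01,"ty": 0,"spin": 0,"tz": 0.192,"gripper": 1},
    {"tx": 0.01,"ty": 0,"spin": 0,"tz": 0.192,"gripper": 1},
    {"tx": 0.01,"ty": 0,"spin": 0,"tz": 0.192,"gripper": 1}
  ]
}}

```text
clock: 6.85
position: [603.3, -80.4, 80.1]
ee_rot: [0.832, -0.555, 0.0, -0.0]
contact_force: [-0.2, -1.2, -0.1]
gripper_width: -0.0
```

```bash
python3 - <<'E'
from h import *
snap('wrist','w4')
E
```

```text
(no output)
```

View pics/w4.png

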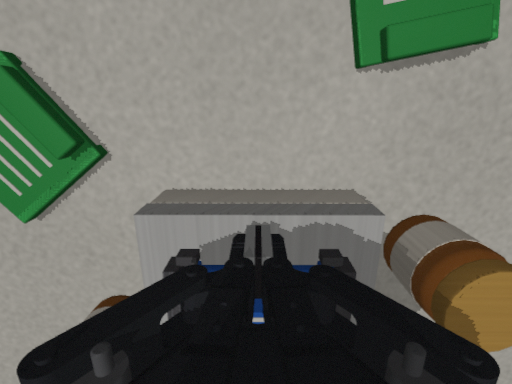

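Request:
{"fn": "play_rows", "kwargs": {
  "targets": [
    {"tx": -0.015,"ty": 0,"spin": 0,"tz": 0,"gripper": 1},
    {"tx": -0.03,"ty": 0,"spin": 0,"tz": 0,"gripper": 1},
    {"tx": -0.05,"ty": 0,"spin": 0,"tz": 0,"gripper": 1},
    {"tx": -0.07,"ty": 0,"spin": 0,"tz": 0,"gripper": 1},
    {"tx": -0.09,"ty": 0,"spin": 0,"tz": 0,"gripper": 1},
    {"tx": -0.11,"ty": 0,"spin": 0,"tz": 0,"gripper": 1},
    {"tx": -0.13,"ty": 0,"spin": 0,"tz": 0,"gripper": 1},
    {"tx": -0.15,"ty": 0,"spin": 0,"tz": 0,"gripper": 1}
  ]
}}

```text
clock: 7.9
position: [588.5, -45.4, 79.6]
ee_rot: [0.832, -0.555, 0.0, 0.0]
contact_force: [0.5, -0.3, 0.3]
gripper_width: -0.3
```

```bash
python3 - <<'E'
from h import *
snap('scene','s5'); s=read_state();print(s['position'],s['contact_force'])
a=cv2.imread('pics/s5.png')[110:250,170:370];cv2.imwrite('pics/s5c.png',cv2.resize(a,None,fx=4,fy=4,interpolation=3))
E
```

```text
[588.20740053 -44.96798307  79.53608859] [-0.18375744  0.84770938 -0.36597665]
```

View pics/s5c.png

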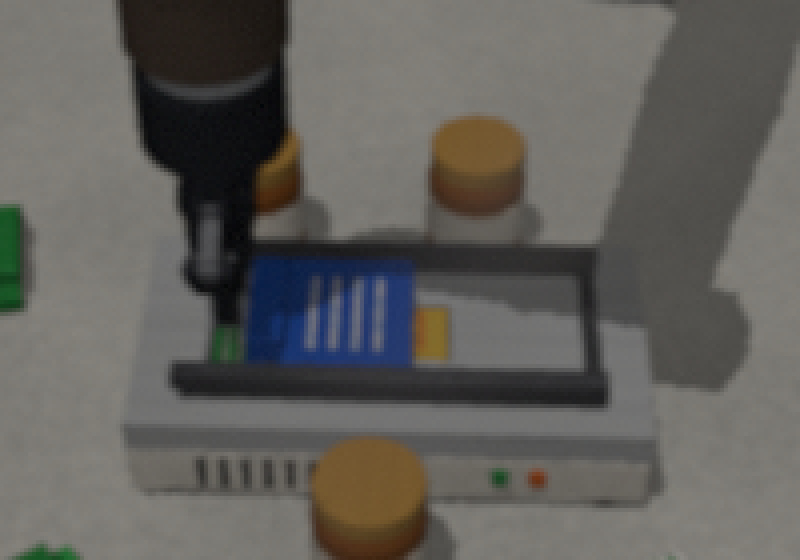

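The cover is sliding over the tab and the green filter is appearing. I'll keep pushing.

Request:
{"fn": "play_rows", "kwargs": {
  "targets": [
    {"tx": -0.025,"ty": 0,"spin": 0,"tz": 0,"gripper": 1},
    {"tx": -0.05,"ty": 0,"spin": 0,"tz": 0,"gripper": 1},
    {"tx": -0.08,"ty": 0,"spin": 0,"tz": 0,"gripper": 1},
    {"tx": -0.11,"ty": 0,"spin": 0,"tz": 0,"gripper": 1},
    {"tx": -0.14,"ty": 0,"spin": 0,"tz": 0,"gripper": 1},
    {"tx": -0.17,"ty": 0,"spin": 0,"tz": 0,"gripper": 1},
    {"tx": -0.2,"ty": 0,"spin": 0,"tz": 0,"gripper": 1},
    {"tx": -0.23,"ty": 0,"spin": 0,"tz": 0,"gripper": 1},
    {"tx": -0.26,"ty": 0,"spin": 0,"tz": 0,"gripper": 1},
    {"tx": -0.28,"ty": 0,"spin": 0,"tz": 0,"gripper": 1},
    {"tx": -0.29,"ty": 0,"spin": 0,"tz": 0,"gripper": 1},
    {"tx": -0.29,"ty": 0,"spin": 0,"tz": 0,"gripper": 1}
  ]
}}

```text
clock: 9.45
position: [560.8, 21.4, 79.6]
ee_rot: [0.832, -0.555, 0.0, -0.0]
contact_force: [0.6, -0.8, 0.1]
gripper_width: -0.5
```

Now back off, lift clear, move away and look.

Request:
{"fn": "play_rows", "kwargs": {
  "targets": [
    {"tx": 0.02,"ty": 0,"spin": 0,"tz": 0,"gripper": 1},
    {"tx": 0.05,"ty": 0,"spin": 0,"tz": 0,"gripper": 1},
    {"tx": 0.06,"ty": 0,"spin": 0,"tz": -0.1,"gripper": 1},
    {"tx": 0.06,"ty": 0,"spin": 0,"tz": -0.3,"gripper": 1},
    {"tx": 0.1,"ty": 0,"spin": 0,"tz": -0.5,"gripper": 1},
    {"tx": 0.3,"ty": 0.0,"spin": 0,"tz": -0.66,"gripper": 1},
    {"tx": 0.35,"ty": 0.3,"spin": 0,"tz": -0.66,"gripper": 1},
    {"tx": 0.35,"ty": 0.4,"spin": 0,"tz": -0.66,"gripper": 1},
    {"tx": 0.35,"ty": 0.4,"spin": 0,"tz": -0.66,"gripper": 1},
    {"tx": 0.35,"ty": 0.4,"spin": 0,"tz": -0.66,"gripper": 1}
  ]
}}

```text
clock: 10.7
position: [502.5, -98.2, 244.9]
ee_rot: [0.831, -0.556, 0.001, -0.0]
contact_force: [0.2, -0.3, -0.1]
gripper_width: 0.5
```

```bash
python3 - <<'E'
from h import *
snap('wrist','w6');snap('scene','s6');snap('top','t6'); s=read_state();print(s['position'],s['contact_force'],s['clock'])
a=[cv2.imread(f'pics/{n}.png') for n in ('w6','s6','t6')]
cv2.imwrite('pics/all6.png',np.vstack([np.hstack([cv2.resize(a[0],(400,300)),cv2.resize(a[2],(400,300))]),np.hstack([cv2.resize(a[1][110:290,170:370],(400,300)),np.zeros((300,400,3),np.uint8)])]))
ex=np.array([-.382,.924]);ey=np.array([-.924,-.382]);c=np.array([554,38.4])
for n in ('w6','t6','s6'):
    d=load(n);P=cloud(d);q=P[...,:2]-c;X=q@ex;Y=q@ey;h=cv2.cvtColor(d['frame'],cv2.COLOR_RGB2HSV)
    m=(h[...,0]>103)&(h[...,0]<125)&(h[...,1]>130)&(abs(X)<140)&(abs(Y)<50)
    print(n,'cover x',np.percentile(X[m],[1,99]).round(1),'y',np.percentile(Y[m],[1,99]).round(1),'z med',np.median(P[m][:,2]).round(1))
    k=m&(P[...,2]<77); A=np.c_[X[k],Y[k],np.ones(k.sum())]; print(' slope',np.linalg.lstsq(A,P[k][:,2],rcond=None)[0].round(3))
    rib=m&(P[...,2]>80);print(' rib x',np.percentile(X[rib],[2,98]).round(1) if rib.sum() else None)
E
python3 - <<'E'
import sys; sys.path.insert(0,'.')
import os; os.chdir('.')
from h import *
for n in ('top0','t6'):
    d=load(n);P=cloud(d)
    m=((P[...,2]>76)&(P[...,2]<95)&(d['depth']>0)).astype(np.uint8)
    nn,lab,st,c=cv2.connectedComponentsWithStats(m)
    print(n,[P[lab==i][:,:2].mean(0).round(1).tolist() for i in range(1,nn) if 300<st[i,4]<800])
    sp=P[160:200,145:190].reshape(-1,3);sp=sp[(sp[:,2]>12)&(sp[:,2]<30)];print('spare',sp.mean(0).round(1),len(sp))
E
```

```text
[502.81402587 -97.54422757 244.28735725] [-0.44974095 -0.64016968 -0.49345236] 10.85
w6 cover x [-5.4 79. ] y [-43.   41.7] z med 75.8
 slope [1.4000e-02 9.0000e-03 7.0831e+01]
 rib x [-5.  14.1]
t6 cover x [-3.8 77.3] y [-42.5 -16.4] z med 72.4
 slope [ 5.0000e-03 -1.0000e-02  7.1148e+01]
 rib x [-3.6 13.4]
s6 cover x [-4.4 80.2] y [-38.   43.1] z med 72.3
 slope [-1.0000e-03 -4.0000e-03  7.1906e+01]
 rib x [-5.  12.7]
top0 [[672.2, 78.5], [462.0, -94.6], [406.2, 29.5]]
spare [642.6 209.3  19.6] 565
t6 [[672.1, 78.4]]
spare [642.5 209.3  19.7] 567
```

View pics/all6.png

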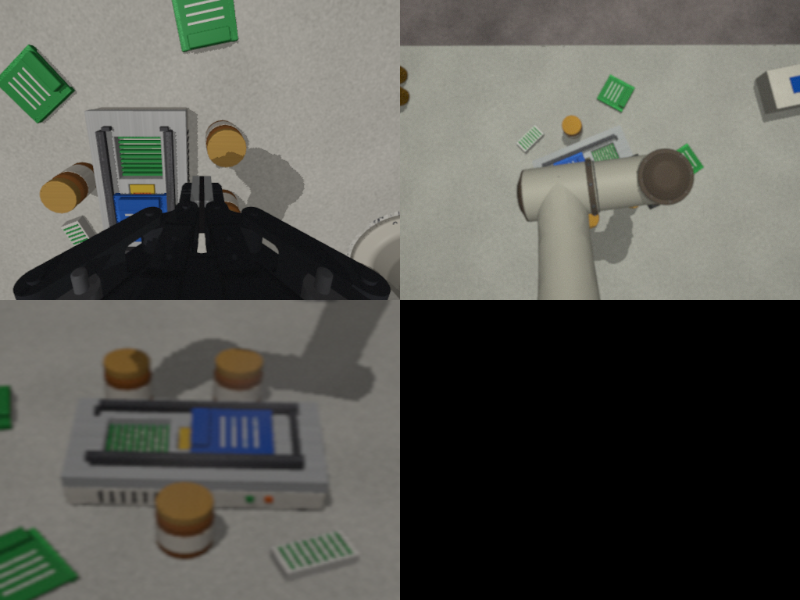

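The bay is fully open in the wrist view, with the green filter at (141,157) of the composite. The cover is flat with its centre at unit x ≈ +39 mm, the jars and spare are in place, and the arm is clear.

```bash
python3 -c "
from bench import *
print(job_done())"
```

```text
the job is handed in; nothing more can be done
None
```

The filter bay is open. I pressed the yellow tab fully in with the closed fingers, then pushed the blue cover by its rear rib about 104 mm along the rails. After that I backed off, lifted clear and handed the job in. It took about 11 s of the 38 s allowed, and the hand-in reports no verdict.

**Last checks:**
- **Tab:** the fingertips stopped 60 mm above the bench and the force rose from about 5 N to 13 N, so the tab had bottomed out. A depth reading then gave 60.0 mm, flush with the deck, though from only 6 pixels. I did not measure it again after the cover slid over it.
- **Cover:** its centre is at x ≈ +39 mm in the unit's frame (allowed 15.5 to 65 mm). It lies flat between the rails, with a slope of 0.014 rad or less in all three views, and the whole green filter shows.
- **Jars and spare filter:** one jar and the spare read within 0.2 mm of where they started. The arm hid the other two jars from the top camera, so I only saw them upright and apparently in place in the scene view.
- **Arm:** it is clear of everything, with the force reading near zero.

One call was refused because its rows left out fields. Nothing moved, and I sent it again in full.

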